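# Scrap the broken cup through the sprung flap

### The arm

A 6-joint arm with a two-finger parallel gripper is mounted at the origin on the work surface. World frame = base frame: x ahead of the robot, y to its left, z up, the work surface at z = 0. Lengths are in m, angles in rad, forces in N, time in s.
With the tool pointing down it reaches from about 0.375 to 0.975 m from the base axis. Payload 3.8 kg.
Tool frame: the origin (TCP) lies midway between the tips of the shut fingers; the grasp point (between the pads) lies r.tcp_to_grasp behind it (r.tcp_to_grasp is the distance from the TCP to the grasp point, in m); z points along the fingers, y is the line along which they close (so a half turn about z gives the same grasp; the last joint's range is limited). The gripper opens to 88 mm and grips with 3 to 60 N. Pads are 18 mm wide; open, the fingers measure 123 mm over their backs; the gripper's body (75 mm by 187 mm) begins 45 mm behind the grasp point.
Start: joints at [-1.354, 0.264, 1.604, -0, 1.274, -0.037], TCP at [0.169, -0.653, 0.239] pointing down, gripper open.
Joint ranges: [-2.63, 2.63], [-0.94, 2.18], [0.31, 2.57], [-1.31, 4.45], [0, 2.66], [-2.55, 2.55]. Speed limits (rad/s): [2.57, 2.57, 3.14, 3.14, 3.14, 3.14].

### API

Orientations are given as a unit quaternion [w, x, y, z].
In Python, from workcell import sensors, vision, r gives the robot as it stands.
- The arm moves only by the shell command python3 -m handwheel 'ROWS' [FORCE]. ROWS is JSON, one flat list of numbers, 7 for each row, row after row: the shift along the tool's x, y, z normalised to -1 to 1, where 1 is 1 m, then the turn, a rotation vector about the tool's x, y, z normalised to -1 to 1, where 1 is 30 degrees, then the opening in per cent of the stroke, from 0 (shut) to 100 (fully open). In form: [x, y, z, wx, wy, wz, grip, x, y, z, wx, wy, wz, grip, ...]. A call has exactly 8 rows; each row is the pose to reach, as a shift and turn from the pose commanded when the call began, along the tool's axes at that moment; what a row does not reach only later rows make up. A row lasts 1/10 s, in which the tool goes at most 50 mm and 8.59 degrees, less where a joint would pass 70% of its speed; a pose out of reach is approached as far as the arm can. A call with a number of a shift or a turn outside -1 to 1 is refused whole. A call with a gripper value outside its range is refused whole. The fingers move at their own pace and stop on an object; FORCE is the grip in N (left out, the last holds). Time passes only in rows, so rows that repeat a pose let the fingers close, or fill a call up. It gives the time, the measured TCP pose, the force, the opening and the grip force at its end, in the units of the state.
- sensors.sense(): the state, without advancing time (a new reading comes with each control period).
- vision.get_image(name): name is "scene" or "top" or "wrist"; returns (picture, depth): 480x640x3 uint8, blue, green, red; 480x640 float32, m along the optical axis (not along the pixel's ray), 0 where there is no reading.
- vision.get_calibration(name): a dict with "fx", "fy", "cx", "cy" (pixels), "pose" (4x4, takes a point from camera to world coordinates). Camera axes: x right, y up, looking along -z (the intrinsics and any distortion apply to the point x, -y, -z); pixel columns grow to the right and rows downward; lengths in m; the calibration is good to about 2 mm. A picture is of the moment at which its call begins: read the wrist's pose just before it. get_calibration takes no time and is no camera call; for the wrist camera it gives the pose at the moment of the call.
- r.finish_job(): hands the job in; it is judged then, once.
The state is a dict: "clock": time; "joint_positions": joint angles; "joint_velocities": joint speeds; "effort": joint torques, N m; "tool_pos": TCP position; "tool_rot": TCP orientation; "contact_force": force on the tool from outside, world axes, zero at the start; "torque": the same for the moment, N m; "grip_width": finger opening in m; "gripper_force": force on a finger pad.
Only numpy, scipy, OpenCV 4.12 (cv2) and the standard library are available. Lean on these libraries where they do the work, as an engineer would, in place of code of your own. Each camera call takes 0.05 s, during which the arm holds its last target. There are 200 camera calls.

### The job

One of the three small fired cups on the wooden board has a piece of its wall broken out. Pick that one up, push the sprung flap in the top of the plywood scrap box open, keep the flap held down while you let the cup drop through the slot into the box, then let the flap spring shut behind it. Leave the two sound cups standing where they are.

Things in the scene. Friction and masses are not known exactly. Their poses are not given: they have to be found in the camera images.
- broken_cup_center (a point): Centre (half-way up) of the reject: an unglazed upright cup, outer diameter 54 mm, height 45 mm, wall 5 mm, 100 g. Its z is up; on its +x side the wall is broken away over about 135 degrees down to 10 to 22 mm; towards +y, -y and -x it is whole, so grip it across the outside along y, low down. It stands in a row of three on a board, 15 mm above the table; cups 95 mm or more apart.
- sound_cup_1_center (a point): Centre (half-way up) of a sound cup of the same size, its rim whole all round. It stays where it stands.
- sound_cup_2_center (a point): Centre (half-way up) of the other sound cup, like the first. It stays where it stands.
- flap_hinge (a point): Middle of the flap's hinge, level with the box's top. Flap shut: x runs level from the hinge (slot edge on the robot's side) across the slot to its other edge at 90 mm; y along the hinge, slot from -70 to 70 mm; z up. The slippery steel flap swings down into the box about y, up to 80 degrees, and this frame tilts with it. It yields at 4 N in its middle, at up to 15 N near the hinge.
- scrap_box: Fixed plywood box 210 x 210 x 165 mm high, origin under its centre, z up, axes as the shut flap's. The flap fills the slot in its top flush; a damped spring shuts it in 0.5 s; a cup's weight cannot open it. Cup held low, jaws closing along y, fingertips pushed 50 mm below the top at 45 mm from the hinge: they pin the flap about 50 degrees down while the jaws open to 75 mm and the cup slides off.
Things that resemble listed ones, but are neither listed nor needed, are in the scene too. What is shaped like the part that bears broken_cup_center but black or blue is not meant.

How it is judged:
By the outcome, as a careful person would: the job done as asked, in the order asked, and still so for the second after the job is handed in, with the robot touching nothing.
It also fails if it takes over 45 s, if anything falls off the work surface, if the arm or the gripper's body presses on something with over 40 N, if the wrist force passes 120 N, or if a joint passes its speed limit or range.

## Working session

There is one attempt and no reset: what is moved stays moved. The work goes in short steps, Python scripts to look and compute and a shell command to move; the robot and the scene stay as the last step left them, time stands still between calls to the robot, and variables do not carry over. Pictures are saved under pics/ and viewed, at most 10 in all, crops included, and the job is handed in when it is done.

```bash
mkdir -p pics
python3 - <<'E'
from workcell import sensors, vision, r
import cv2,numpy as np
for n in("scene","top"):
    im,d=vision.get_image(n); cv2.imwrite(f"pics/{n}0.png",im); np.save(f"{n}0.npy",d)
    c=vision.get_calibration(n);print(n,{k:(np.round(v,4).tolist()) for k,v in c.items()})
s=sensors.sense();print(s['clock'],s['tool_pos'],s['tool_rot'],r.tcp_to_grasp,s['grip_width'])
E
```

```text
scene {'fx': 503.3403, 'fy': 503.3403, 'cx': 323.3621, 'cy': 233.3979, 'pose': [[-0.1656, -0.5762, 0.8004, 1.2978], [0.9862, -0.1031, 0.1298, 0.135], [0.0077, 0.8108, 0.5853, 0.6571], [0.0, 0.0, 0.0, 1.0]]}
top {'fx': 466.3651, 'fy': 466.3651, 'cx': 323.9967, 'cy': 245.4442, 'pose': [[-0.0197, 0.9815, -0.1902, 0.3543], [-0.9998, -0.0176, 0.0126, 0.042], [0.009, 0.1904, 0.9817, 1.1369], [0.0, 0.0, 0.0, 1.0]]}
0.1 [ 0.16933577 -0.65275218  0.2375147 ] [-1.01790887e-03  9.91957173e-01  1.26569825e-01 -1.00398753e-04] 0.0187 0.08812947193117697
```

View pics/top0.png

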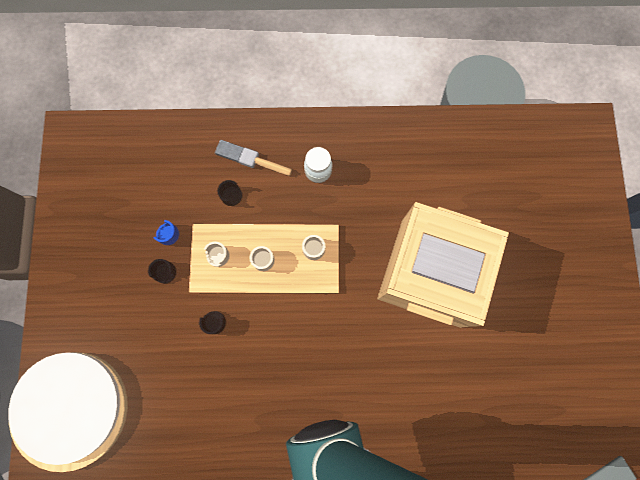

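View pics/scene0.png

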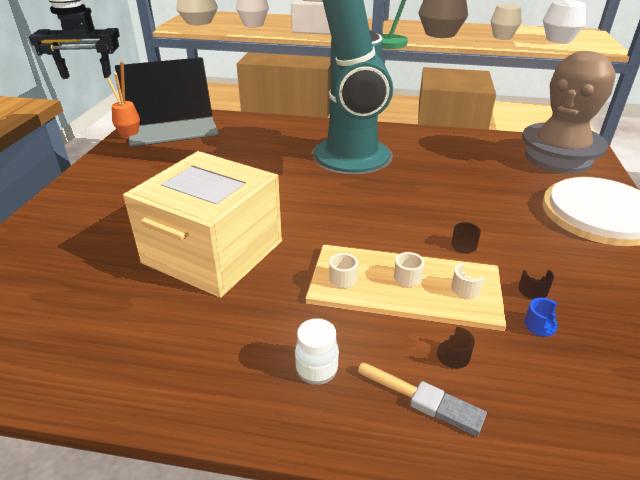

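The broken cup is the leftmost of the row in the top view, at about (216,254), and appears at (468,281) in the scene view. The flap is the grey panel at about (449,262) in the top view. I'll enlarge both.

```bash
python3 - <<'E'
import cv2,numpy as np
t=cv2.imread("pics/top0.png");s=cv2.imread("pics/scene0.png")
def crop(im,x,y,w,h,k): return cv2.resize(im[y:y+h,x:x+w],(w*k,h*k),interpolation=cv2.INTER_CUBIC)
a=crop(t,196,234,40,40,10);b=crop(s,443,256,50,50,8)
cv2.imwrite("pics/cup.png",np.hstack([a,b]))
cv2.imwrite("pics/box.png",crop(t,370,195,150,140,4))
E
cat > h.py <<'E'
import numpy as np
from workcell import vision
def cloud(n,d,c):
    v,u=np.mgrid[:480,:640]; P=np.stack([(u-c['cx'])/c['fx']*d,-(v-c['cy'])/c['fy']*d,-d],-1)
    return P@np.array(c['pose'])[:3,:3].T+np.array(c['pose'])[:3,3]
def onplane(uv,z,c):
    T=np.array(c['pose']);out=[]
    for u,v in uv:
        w=T[:3,:3]@np.array([(u-c['cx'])/c['fx'],-(v-c['cy'])/c['fy'],-1]); out.append(T[:3,3]+w*(z-T[2,3])/w[2])
    return np.array(out)
E
```

```text
(no output)
```

View pics/cup.png

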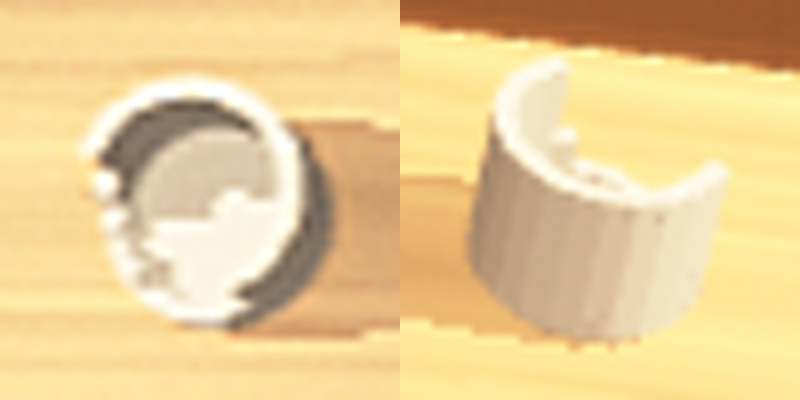

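View pics/box.png

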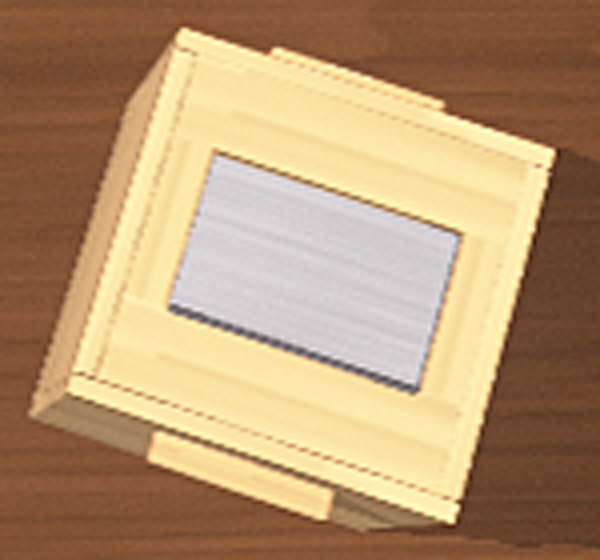

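The crop shows the cup's gap towards the lower left, between roughly 165° and 290° in the image, so it faces world -x, +y. The flap slot's corners are crisp, and its lower long edge, on the robot's side, is the hinge.

Run:
```python
from h import *
import cv2
from scipy.optimize import least_squares
c=vision.get_calibration("top");cs=vision.get_calibration("scene")
P=cloud("top",np.load("top0.npy"),c);Q=cloud("scene",np.load("scene0.npy"),cs)
print("boxtop z",np.median(P[255:270,440:460,2]), "board z",np.median(P[275:285,230:300,2]))
uv=np.array([(213,152),(462,233),(418,393),(168,308)])/4+[370,195]-.4
K=onplane(uv,.165,c)[:,:2];print("slot",K.round(4).tolist())
print("lens",np.linalg.norm(np.roll(K,-1,0)-K,axis=1).round(4))
h=(K[2]+K[3])/2;far=(K[0]+K[1])/2;d=K[3]-K[2];print("hinge",h,"centre",K.mean(0),"yaw x",np.degrees(np.arctan2(*(far-h)[::-1])),"yaw from y edges",np.degrees(np.arctan2(-d[0],d[1])))
o=onplane(np.array([(180,30),(553,152),(455,522),(35,412)])/4+[370,195],.165,c)
for n,C,uv in(("top",P,[(216,254),(262,258),(314,247)]),("scene",Q,[(468,281),(409,270),(344,270)])):
  for u,v in uv:
    A=C[v-28:v+28,u-28:u+28].reshape(-1,3);A=A[(A[:,2]>.05)&(A[:,2]<.066)]
    m=np.median(A[:,:2],0)
    A=A[np.linalg.norm(A[:,:2]-m,axis=1)<.045]
    f=least_squares(lambda p:np.linalg.norm(A[:,:2]-p,axis=1)-.0255,m,loss='soft_l1',f_scale=.002)
    a=np.sort(np.degrees(np.arctan2(*(A[:,:2]-f.x).T[::-1])))
    g=np.diff(np.r_[a,a[0]+360]);i=g.argmax()
    print(n,f.x.round(4),len(A),"gap",a[i].round(),g[i].round(),"mid",(a[i]+g[i]/2).round())
```

```text
boxtop z 0.16500131545281466 board z 0.015081422000146949
slot [[0.5668, -0.1824], [0.5205, -0.3121], [0.4362, -0.2818], [0.4833, -0.1536]]
lens [0.1378 0.0896 0.1366 0.0883]
hinge [ 0.45974659 -0.2177305 ] centre [ 0.50169642 -0.23249818] yaw x -19.393698645588536 yaw from y edges -20.1660464823094
top [0.5494 0.287 ] 122 gap 66.0 141.0 mid 137.0
top [0.5374 0.1771] 175 gap -35.0 5.0 mid -32.0
top [0.5622 0.0547] 171 gap -92.0 6.0 mid -89.0
scene [0.5529 0.2872] 238 gap 73.0 127.0 mid 136.0
scene [0.5405 0.1776] 349 gap 83.0 6.0 mid 86.0
scene [0.5651 0.0553] 331 gap -87.0 6.0 mid -84.0
```

```bash
cat > plan.py <<'E'
import sys,numpy as np
from scipy.spatial.transform import Rotation as R
from workcell import sensors
# usage: plan.py x y z yaz_deg : shift (m, tool axes) and turn (units of 30 deg) to a tool-down pose
def go(x,y,z,az):
    s=sensors.sense();q=np.array(s['tool_rot']);T=R.from_quat(np.r_[q[1:],q[0]])
    a=np.radians(az);ty=np.array([np.cos(a),np.sin(a),0]);tz=np.array([0,0,-1.]);G=np.c_[np.cross(ty,tz),ty,tz]
    d=T.inv().apply(np.array([x,y,z])-s['tool_pos'])
    w=(T.inv()*R.from_matrix(G)).as_rotvec(degrees=True)/30
    print("t",round(s['clock'],2),"pos",np.round(s['tool_pos'],4),"yaz",np.degrees(np.arctan2(*T.as_matrix()[:2,1][::-1])).round(1),"j",np.round(s['joint_positions'],2),"f",np.round(s['contact_force'],1),"w",round(s['grip_width'],4),"gf",s['gripper_force'])
    print("shift",d.round(4),"turn",w.round(3))
if __name__=="__main__": go(*map(float,sys.argv[1:]))
E
python3 plan.py 0.40 -0.35 0.27 -47; python3 plan.py 0.551 0.287 0.22 47
```

```text
t 0.1 pos [ 0.1693 -0.6528  0.2375] yaz -75.5 j [-1.35  0.26  1.61 -0.    1.27 -0.04] f [-0.1  0.7 -0.1] w 0.0881 gf 0.0
shift [ 0.2993 -0.2352 -0.032 ] turn [-0.004 -0.001 -0.949]
t 0.1 pos [ 0.1693 -0.6528  0.2375] yaz -75.5 j [-1.35  0.26  1.61 -0.    1.27 -0.04] f [-0.1  0.7 -0.1] w 0.0881 gf 0.0
shift [ 0.6054 -0.8138  0.0192] turn [-2.000e-03 -4.000e-03 -4.082e+00]
```

```bash
python3 -m handwheel '[0.02,-0.015,-0.01,0,0,-0.1,100, 0.055,-0.04,-0.025,0,0,-0.25,100, 0.095,-0.075,-0.032,0,0,-0.4,100, 0.135,-0.105,-0.032,0,0,-0.55,100, 0.175,-0.138,-0.032,0,0,-0.7,100, 0.215,-0.17,-0.032,0,0,-0.85,100, 0.255,-0.2,-0.032,0,0,-1,100, 0.299,-0.235,-0.032,0,0,-1,100]'; python3 plan.py 0.52 -0.05 0.25 -17
```

```text
clock: 0.9
tool_pos: [0.3928, -0.3591, 0.2704]
tool_rot: [-0.0, 0.925, 0.38, -0.0]
contact_force: [1.3, 0.5, -0.5]
grip_width: 0.0884
gripper_force: 0.0
t 0.9 pos [ 0.3928 -0.3591  0.2704] yaz -45.4 j [-0.79 -0.03  1.87  0.    1.3   0.  ] f [ 1.3  0.5 -0.5] w 0.0884 gf 0.0
shift [ 0.3077 -0.1307  0.0204] turn [-0.001 -0.    -0.946]
```

```bash
python3 -m handwheel '[0.04,-0.017,0,0,0,-0.15,100, 0.08,-0.034,0,0,0,-0.3,100, 0.12,-0.05,0,0,0,-0.45,100, 0.16,-0.067,0.005,0,0,-0.6,100, 0.2,-0.084,0.01,0,0,-0.75,100, 0.24,-0.1,0.015,0,0,-0.9,100, 0.275,-0.117,0.02,0,0,-1,100, 0.3,-0.13,0.02,0,0,-1,100]' >/dev/null; python3 plan.py 0.53 0.24 0.22 13
```

```text
t 1.7 pos [ 0.5145 -0.0555  0.2494] yaz -15.3 j [-0.16 -0.04  1.92  0.    1.26  0.11] f [ 0.9 -0.2 -0.3] w 0.0882 gf 0.0
shift [ 0.2891 -0.0629  0.0296] turn [-0.004 -0.001 -0.943]
```

```bash
python3 -m handwheel '[0.04,-0.008,0,0,0,-0.15,80, 0.08,-0.016,0.005,0,0,-0.3,80, 0.12,-0.025,0.01,0,0,-0.45,80, 0.16,-0.034,0.015,0,0,-0.6,80, 0.2,-0.043,0.02,0,0,-0.75,80, 0.24,-0.052,0.025,0,0,-0.9,80, 0.27,-0.058,0.03,0,0,-1,80, 0.282,-0.062,0.03,0,0,-1,80]' >/dev/null; python3 plan.py 0.551 0.287 0.18 47
```

```text
t 2.5 pos [0.5292 0.2326 0.2192] yaz 14.7 j [0.37 0.1  1.84 0.   1.21 0.11] f [-0.1  0.4 -0.7] w 0.0704 gf 0.0
shift [0.0471 0.0349 0.0392] turn [-0.004 -0.002 -1.076]
```

```bash
python3 -m handwheel '[0.01,0.008,0.008,0,0,-0.2,85, 0.02,0.016,0.016,0,0,-0.4,85, 0.03,0.024,0.024,0,0,-0.6,85, 0.037,0.031,0.032,0,0,-0.8,85, 0.042,0.034,0.038,0,0,-1,85, 0.044,0.034,0.04,0,0,-1,85, 0.044,0.034,0.04,0,0,-1,85, 0.044,0.034,0.04,0,0,-1,85]' >/dev/null
python3 - <<'E'
from h import *
import cv2
c=vision.get_calibration("wrist");im,d=vision.get_image("wrist");cv2.imwrite("pics/w1.png",im);np.save("w1.npy",d)
import pickle;pickle.dump(c,open("w1.pkl","wb"))
P=cloud("w",d,c)
m=(P[...,2]>.052)&(P[...,2]<.07)&(np.hypot(P[...,0]-.551,P[...,1]-.287)<.05)
A=P[m];print(len(A),A[:,:2].mean(0), A[:,2].max())
from scipy.optimize import least_squares
A=A[A[:,2]>A[:,2].max()-.006]
f=least_squares(lambda p:np.linalg.norm(A[:,:2]-p,axis=1)-.0247,[.551,.287],loss='soft_l1',f_scale=.002)
B=A[abs(np.linalg.norm(A[:,:2]-f.x,axis=1)-.0247)<.005]
a=np.sort(np.degrees(np.arctan2(*(B[:,:2]-f.x).T[::-1])));g=np.diff(np.r_[a,a[0]+360]);i=g.argmax()
print(f.x,a[i],g[i],a[i]+g[i]/2)
import plan;plan.go(f.x[0],f.x[1],.018,a[i]+g[i]/2-90)
E
```

```text
1264 [0.56067064 0.27658249] 0.06110715742488354
[0.5519245  0.28491417] 69.17577934714556 134.15610894518875 136.25383381973995
t 3.35 pos [0.5522 0.281  0.1812] yaz 44.4 j [ 0.43  0.2   1.79 -0.    1.15 -0.34] f [-1.   0.1 -0.3] w 0.075 gf 0.0
shift [0.003  0.0025 0.1632] turn [ 0.001  0.001 -0.061]
```

View pics/w1.png

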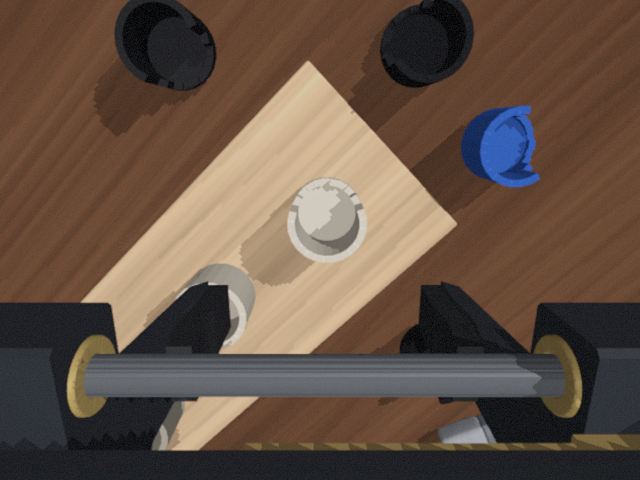

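The wrist view shows the broken cup at (327,220), between the two open fingers, with its gap pointing along tool +x. The wrist and overhead fits agree on its position, so I'll descend.

```bash
python3 -m handwheel '[0.001,0.001,0.03,0,0,-0.03,85, 0.002,0.002,0.065,0,0,-0.06,85, 0.003,0.003,0.1,0,0,-0.06,85, 0.003,0.003,0.13,0,0,-0.06,85, 0.003,0.003,0.15,0,0,-0.06,85, 0.003,0.003,0.16,0,0,-0.06,85, 0.003,0.003,0.163,0,0,-0.06,85, 0.003,0.003,0.163,0,0,-0.06,85]' ; python3 plan.py .552 .2855 .018 46.3
```

```text
clock: 4.15
tool_pos: [0.5527, 0.2858, 0.0184]
tool_rot: [0.0, 0.372, 0.928, 0.0]
contact_force: [0.5, 0.7, -0.1]
grip_width: 0.0751
gripper_force: 0.0
t 4.15 pos [0.5527 0.2858 0.0184] yaz 46.3 j [ 0.44  0.38  1.89 -0.    0.86 -0.37] f [ 0.5  0.7 -0.1] w 0.0751 gf 0.0
shift [ 0.0003 -0.0006  0.0004] turn [0.002 0.001 0.   ]
```

```bash
python3 -m handwheel '[0,0,0,0,0,0,40, 0,0,0,0,0,0,40, 0,0,0,0,0,0,40, 0,0,0,0,0,0,40, 0,0,0,0,0,0,40, 0,0,0,0,0,0,40, 0,0,0,0,0,0,40, 0,0,0,0,0,0,40]' 40
```

```text
clock: 4.95
tool_pos: [0.5527, 0.286, 0.0189]
tool_rot: [0.001, 0.372, 0.928, 0.001]
contact_force: [-0.9, -1.1, 6.7]
grip_width: 0.0535
gripper_force: 40.0
```

```bash
python3 -m handwheel '[0,0,-0.01,0,0,0,40, 0,0,-0.03,0,0,0,40, 0,0,-0.065,0,0,0,40, 0,0,-0.105,0,0,0,40, 0,0,-0.145,0,0,0,40, 0,0,-0.185,0,0,0,40, 0,0,-0.21,0,0,0,40, 0,0,-0.22,0,0,0,40]'; python3 plan.py 0.56 0 0.24 58; python3 plan.py 0.5017 -0.2325 0.22 70.2
```

```text
clock: 5.75
tool_pos: [0.5535, 0.2865, 0.242]
tool_rot: [0.002, 0.372, 0.928, 0.002]
contact_force: [0.8, 0.1, -0.5]
grip_width: 0.0538
gripper_force: 40.0
t 5.75 pos [0.5535 0.2865 0.242 ] yaz 46.3 j [ 0.44  0.16  1.72  0.    1.25 -0.37] f [ 0.8  0.1 -0.5] w 0.0538 gf 39.97516708616911
shift [-0.2024 -0.2028  0.0013] turn [ 0.011  0.005 -0.389]
t 5.75 pos [0.5535 0.2865 0.242 ] yaz 46.3 j [ 0.44  0.16  1.72  0.    1.25 -0.37] f [ 0.8  0.1 -0.5] w 0.0538 gf 39.97516708616911
shift [-0.3207 -0.4114  0.0203] turn [ 0.01   0.006 -0.795]
```

```bash
python3 -m handwheel '[-0.012,-0.012,0,0,0,-0.03,40, -0.035,-0.035,0,0,0,-0.07,40, -0.064,-0.064,0,0,0,-0.12,40, -0.094,-0.094,0,0,0,-0.17,40, -0.124,-0.124,0,0,0,-0.22,40, -0.154,-0.154,0,0,0,-0.28,40, -0.184,-0.184,0,0,0,-0.34,40, -0.202,-0.203,0,0,0,-0.39,40]'>/dev/null; python3 plan.py 0.5017 -0.2325 0.225 70.2
```

```text
t 6.55 pos [ 0.5569 -0.0033  0.2361] yaz 58.0 j [-0.05  0.04  1.86 -0.    1.24 -1.06] f [ 0.2  1.4 -0.7] w 0.0534 gf 39.9757984731762
shift [-0.0746 -0.2236  0.0114] turn [-0.003 -0.004 -0.406]
```

```bash
python3 -m handwheel '[-0.01,-0.035,0,0,0,-0.05,40, -0.021,-0.07,0,0,0,-0.12,40, -0.033,-0.11,0,0,0,-0.2,40, -0.047,-0.15,0,0,0,-0.27,40, -0.06,-0.185,0,0,0,-0.34,40, -0.071,-0.21,0,0,0,-0.4,40, -0.075,-0.222,0,0,0,-0.406,40, -0.075,-0.222,0,0,0,-0.406,40]'>/dev/null; python3 plan.py 0.5017 -0.2325 0.225 70.2
python3 - <<'E'
from workcell import vision
import cv2,numpy as np,pickle
out=[]
c=vision.get_calibration("wrist");im,d=vision.get_image("wrist");pickle.dump(c,open("w2.pkl","wb"))
t,_=vision.get_image("top");s,_=vision.get_image("scene")
cv2.imwrite("pics/w2.png",np.hstack([cv2.resize(im,(600,450)),np.vstack([cv2.resize(t[180:340,360:520],(200,200)),cv2.resize(s[130:290,120:280],(200,200)),np.zeros((50,200,3),np.uint8)])]))
E
```

```text
t 7.35 pos [ 0.5033 -0.2294  0.2365] yaz 70.0 j [-0.47  0.04  1.87  0.    1.24 -1.7 ] f [ 0.8  0.3 -0.4] w 0.0538 gf 39.97484663580609
shift [ 0.0004 -0.0034  0.0115] turn [ 0.001 -0.004 -0.005]
```

View pics/w2.png

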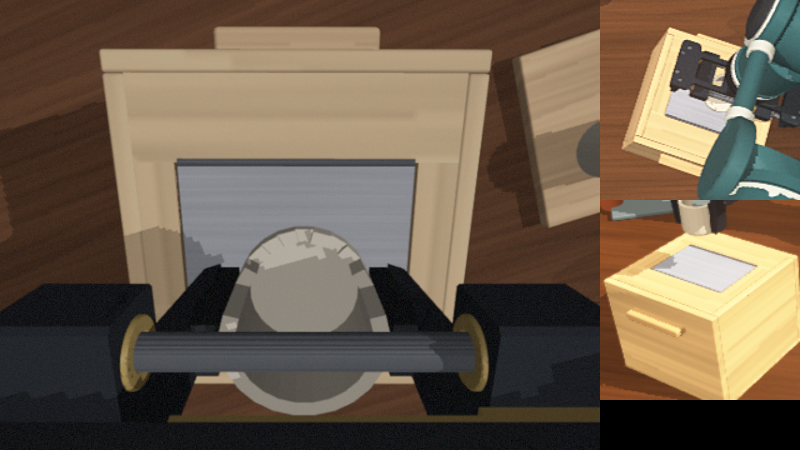

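The wrist view shows the cup held with its gap towards the hinge. The slot's hinge edge runs from (177,161) to (417,163), and I'll use it to refine the slot position.

```bash
python3 - <<'E'
from h import *
import pickle
c=pickle.load(open("w2.pkl","rb"))
K=onplane(np.array([(177,162),(417,163.5)])*640/600,.165,c)[:,:2]
d=K[0]-K[1];y=np.degrees(np.arctan2(d[1],d[0]));h=K.mean(0);print(K,np.linalg.norm(d),"y az",y,"hinge",h)
a=np.radians(y-90 if y>0 else y+90);print("target 45mm",h+.045*np.array([np.cos(a),np.sin(a)]))
cs=vision.get_calibration("scene")
E
python3 plan.py 0.5017 -0.2325 0.225 70.2
```

```text
[[ 0.43798849 -0.28182212]
 [ 0.48540293 -0.15371396]] 0.1366009896891854 y az -110.3101432876493 hinge [ 0.46169571 -0.21776804]
target 45mm [ 0.50389795 -0.23338761]
t 7.5 pos [ 0.5042 -0.2274  0.2372] yaz 70.2 j [-0.47  0.04  1.87  0.    1.24 -1.7 ] f [ 1.   0.2 -0.4] w 0.0533 gf 39.9752000641238
shift [ 0.0006 -0.0057  0.0122] turn [ 0.002 -0.002  0.001]
```

```bash
python3 plan.py 0.505 -0.234 0.175 70; python3 -m handwheel '[0,-0.003,0.005,0,0,0,40, 0,-0.006,0.015,0,0,0,40, 0.001,-0.006,0.03,0,0,0,40, 0.001,-0.006,0.045,0,0,0,40, 0.001,-0.006,0.055,0,0,0,40, 0.001,-0.006,0.062,0,0,0,40, 0.001,-0.006,0.062,0,0,0,40, 0.001,-0.006,0.062,0,0,0,40]'>/dev/null;  python3 plan.py 0.505 -0.234 0.115 70
```

```text
t 7.5 pos [ 0.5042 -0.2274  0.2372] yaz 70.2 j [-0.47  0.04  1.87  0.    1.24 -1.7 ] f [ 1.   0.2 -0.4] w 0.0533 gf 39.9752000641238
shift [-0.0031 -0.006   0.0622] turn [ 0.002 -0.002  0.008]
t 8.3 pos [ 0.5014 -0.2341  0.1757] yaz 70.2 j [-0.48  0.08  1.93 -0.    1.12 -1.71] f [-0.1 -0.6 -0.9] w 0.0536 gf 39.975090715133206
shift [-0.0034  0.0013  0.0607] turn [-0.     0.     0.007]
```

```bash
python3 -m handwheel '[-0.003,0.001,0.006,0,0,0,40, -0.003,0.001,0.015,0,0,0,40, -0.003,0.001,0.025,0,0,0,40, -0.003,0.001,0.035,0,0,0,40, -0.003,0.001,0.045,0,0,0,40, -0.003,0.001,0.054,0,0,0,40, -0.003,0.001,0.061,0,0,0,40, -0.003,0.001,0.061,0,0,0,40]' 45;  python3 plan.py 0.505 -0.234 0.115 70
```

```text
clock: 9.1
tool_pos: [0.5041, -0.2339, 0.1135]
tool_rot: [-0.0, 0.172, 0.985, 0.0]
contact_force: [2.9, -1.3, -1.6]
grip_width: 0.0538
gripper_force: 45.0
t 9.1 pos [ 0.5041 -0.2339  0.1135] yaz 70.2 j [-0.48  0.15  1.98 -0.    1.01 -1.7 ] f [ 2.9 -1.3 -1.6] w 0.0538 gf 45.003167282050285
shift [-0.0009  0.0003 -0.0015] turn [ 0.    -0.002  0.008]
```

Run:
```python
from workcell import vision
import cv2,numpy as np
im,d=vision.get_image("wrist");s,_=vision.get_image("scene")
cv2.imwrite("pics/w3.png",np.hstack([cv2.resize(im,(480,360)),cv2.resize(s[120:290,120:290],(320,320)).copy() if 0 else cv2.copyMakeBorder(cv2.resize(s[120:290,120:290],(320,320)),0,40,0,0,0)]))
```

```text
(no output)
```

View pics/w3.png

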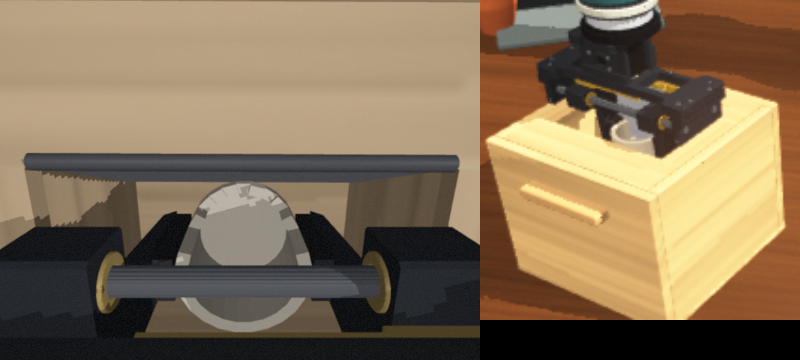

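The flap is pushed down, leaving only the hinge rod visible at row 160. The cup sits inside the slot with clearance, so I'll open the jaws and hold position.

```bash
python3 -m handwheel '[0,0,0,0,0,0,85, 0,0,0,0,0,0,85, 0,0,0,0,0,0,85, 0,0,0,0,0,0,85, 0,0,0,0,0,0,85, 0,0,0,0,0,0,85, 0,0,0,0,0,0,85, 0,0,0,0,0,0,85]'
python3 - <<'E'
from workcell import vision
import cv2,numpy as np
im,d=vision.get_image("wrist");s,_=vision.get_image("scene")
cv2.imwrite("pics/w4.png",np.hstack([cv2.resize(im,(480,360)),cv2.copyMakeBorder(cv2.resize(s[120:290,120:290],(320,320)),0,40,0,0,0)]))
E
```

```text
clock: 10.0
tool_pos: [0.5044, -0.2341, 0.1148]
tool_rot: [-0.0, 0.172, 0.985, -0.0]
contact_force: [1.5, -1.2, 1.6]
grip_width: 0.0749
gripper_force: 1.4
```

View pics/w4.png

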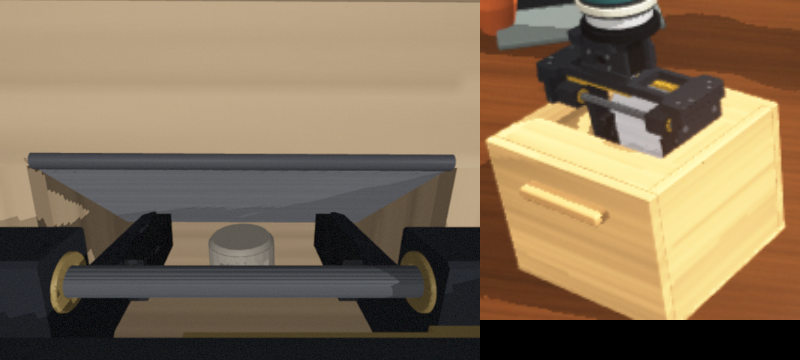

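The cup is in the box on the floor at (240,245), with the fingertips still pinning the flap. I'll withdraw upwards.

```bash
python3 -m handwheel '[0,0,-0.008,0,0,0,85, 0,0,-0.022,0,0,0,85, 0,0,-0.038,0,0,0,85, 0,0,-0.055,0,0,0,85, 0,0,-0.075,0,0,0,85, 0,0,-0.105,0,0,0,85, 0,0,-0.14,0,0,0,85, 0,0,-0.16,0,0,0,85]'; python3 -m handwheel '[0.01,0.02,-0.01,0,0,0,85, 0.02,0.05,-0.02,0,0,0,85, 0.02,0.09,-0.02,0,0,0,85, 0.02,0.13,-0.02,0,0,0,85, 0.02,0.16,-0.02,0,0,0,85, 0.02,0.18,-0.02,0,0,0,85, 0.02,0.18,-0.02,0,0,0,85, 0.02,0.18,-0.02,0,0,0,85]'
python3 - <<'E'
from workcell import vision
import cv2,numpy as np
t,_=vision.get_image("top");s,_=vision.get_image("scene")
cv2.imwrite("pics/e.png",np.hstack([cv2.resize(t,(400,300)),cv2.resize(s,(400,300))]))
E
```

```text
clock: 10.9
tool_pos: [0.5044, -0.234, 0.2784]
tool_rot: [0.001, 0.172, 0.985, -0.0]
contact_force: [0.1, -0.7, 0.8]
grip_width: 0.0748
gripper_force: 0.0
clock: 11.7
tool_pos: [0.5458, -0.0577, 0.2949]
tool_rot: [-0.001, 0.171, 0.985, -0.0]
contact_force: [-0.1, -0.5, -0.4]
grip_width: 0.0746
gripper_force: 0.0
```

View pics/e.png

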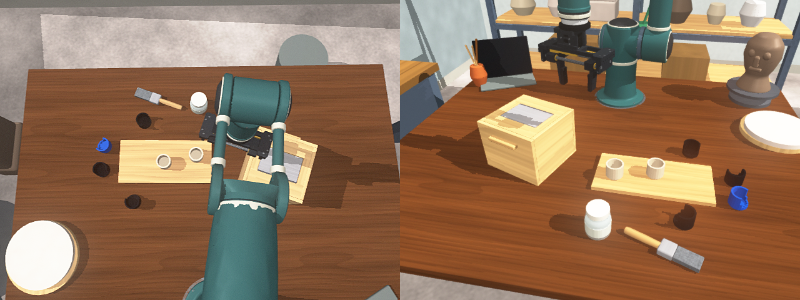

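The flap is shut, seen at (527,115), and both sound cups stand where they were. The broken cup is gone from the board and the arm is clear of everything.

```bash
python3 -c "
from workcell import r
print(r.finish_job())"
```

```text
the job is handed in; nothing more can be done
None
```

The broken cup is in the scrap box, the flap has sprung shut behind it, both sound cups stand where they were, and I handed the job in after about 12 s of robot time.

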